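# Hook the sample basket out from under the glass shelf and dock it against the sprung stop

## Robot

A 6-joint arm with a two-finger parallel gripper is mounted at the origin on the work surface. World frame = base frame: x ahead of the robot, y to its left, z up, the work surface at z = 0. Lengths are in m, angles in rad, forces in N, time in s.
With the tool pointing down it reaches from about 0.35 to 0.975 m from the base axis. Payload 4.9 kg.
Tool frame: the origin (TCP) lies at the very end of the fingers, on their centre line; the grasp point (between the pads) lies 19 mm behind it; z points along the fingers, y is the line along which they close (so a half turn about z gives the same grasp; the last joint's range is limited). The gripper opens to 85 mm and grips with 20 to 120 N. Pads are 22 mm wide; open, the fingers measure 114 mm over their backs; the gripper's body (76 mm by 85 mm) begins 54 mm behind the grasp point. The pads swing forward as they close: fully open they stand 13 mm farther back than shut.
Start: joints at [-1.397, 0.053, 1.613, -0, 1.476, -0.119], TCP at [0.18, -0.598, 0.231] pointing down, gripper open.
Joint ranges: [-3.01, 3.01], [-1.01, 2.22], [0.06, 2.58], [-1.02, 4.17], [0.09, 2.62], [-3.14, 3.14]. Speed limits (rad/s): [2.57, 2.57, 3.14, 3.14, 3.14, 3.14].

## Interface

Orientations are given as a unit quaternion [w, x, y, z].
In Python, from plant import manip gives the robot as it stands.
- The arm moves only by the tool play_rows, never from a script. Its argument "series" is a list that holds one entry, the list of rows, each a list of 7 numbers: the shift along the world's x, y, z in m, then the turn, a rotation vector about the world's x, y, z in degrees, then the opening, from 0 (shut) to 1 (fully open). In form: [[[dx, dy, dz, rx, ry, rz, grip], ...]]. A call has 1 to 10 rows; each row shifts and turns the commanded pose from where the row before left it; what a row does not reach is not made up. A row lasts 1/10 s, in which the tool goes at most 50 mm and 8.59 degrees, less where a joint would pass 70% of its speed; a pose out of reach is approached as far as the arm can. A call with a gripper value outside its range is refused whole. The fingers move at their own pace and stop on an object; the grip force is fixed at half the most. Time passes only in rows, so rows that do not move let the fingers close. It gives the time, the measured TCP pose, the force, the opening and the grip force at its end, in the units of the state.
- manip.state(): the state, without advancing time (a new reading comes with each control period).
- manip.grab_frame(name): name is "scene" or "top" or "wrist"; returns a dict with "frame" (400x640x3 uint8, blue, green, red), "mtx" (3x3 intrinsics, pixels), "k1" (the pictures are not rectified: a ray, as slopes to the right and down, at radius r is drawn at 1 + k1 r^2 times it, then the intrinsics apply), "R" (3x3) and "t" (3): a world point X has camera coordinates R X + t. Camera axes: x right, y down, z forward; pixel columns grow to the right and rows downward; lengths in m; the calibration is good to about 2 mm. A picture is of the moment at which its call begins. There is no depth.
- manip.job_done(): hands the job in; it is judged then, once.
The state is a dict: "time": time; "joint_pos": joint angles; "joint_vel": joint speeds; "joint_efforts": joint torques, N m; "tool_pos": TCP position; "tool_rot": TCP orientation; "contact_force": force on the tool from outside, world axes, zero at the start; "ft_torque": the same for the moment, N m; "gripper_width": opening from 0.0 (shut) to 1.0 (fully open); "grasp_force": force on a finger pad.
Only numpy, scipy, OpenCV 4.12 (cv2) and the standard library are available. Lean on these libraries where they do the work, as an engineer would, in place of code of your own. Each camera call takes 0.05 s, during which the arm holds its last target. There are 200 camera calls.

## Task

Take the red-handled hook from its rest, reach under the glass shelf, drop the hook inside the near rim of the blue basket and drag the basket along its bay until it is snug and square against the orange sprung stop bar, pressing the bar in with a steady 7 N or so for a moment before you let go. Pull gently, with never more than 15 N or so on the basket, touch it with the hook only, leave everything else on the bench where it is, and lay the hook back on its rest, with the basket still touching the bar.

Things in the scene. Friction and masses are not known exactly. Their poses are not given: they have to be found in the camera images.
- hook: Loose hook tool, 0.16 kg. Red box handle 110 long (x), 20 wide (y), 26 mm high (z); origin at the handle's centre. An 8 mm steel rod runs on along +x at that height, ending at x = 204 mm in a prong pointing down (-z). It starts lying level on its rest, origin 48 mm above the bench, z up. Grasp it from above at the handle's centre, which is free at both sides and below.
- hook_tip (a point): Centre of the lower end of the prong: 200 mm along x from the handle's centre and 36 mm below it. The prong is 8 mm thick (x), 16 mm wide (y), and 32 mm of it stand below the rod's underside. Axes as the hook.
- rest: Fixed grey rest, 190 x 60 mm. Origin on the bench, straight below the handle's centre of the lying hook; x along the hook. Two notched uprights 12 mm thick: at x = -43 mm a notch 32 mm wide, floor 35 mm high, for the handle; at x = 105 mm one 24 mm wide, floor 44 mm high, for the rod. Cheeks 12 mm above the floors. The hook lies there with its centre 48 mm above the bench.
- bay: Fixed white bay: floor 400 (x) x 150 (y) x 6 mm thick, origin under its centre on the bench. x points to its inner end: the basket is dragged to -x. Side rails 26 mm above the bench, inner faces at y = +-62 mm. A clear glass shelf, underside 170 mm above the bench, covers x = 0 to 210, y = +-100 mm; posts at x = 25 and 185, y = +-85 mm.
- stop: Stop fixed in the bay, same axes; origin on the bay floor at its outer end (bay x = -200, z = 6 mm). A dark carriage clamped on it bears an orange bar, 104 mm wide, 15 to 41 mm above the floor, facing +x, that yields to -x on springs: 3 N/mm, at most 12 mm. The free bar's face lies 80 to 140 mm along x from the origin: not measured, feel for it. All of it is under 50 mm high.
- basket: Loose light blue basket 120 (x) x 100 (y) x 60 mm high, walls 4 mm, with four amber bottles fixed inside (78 mm high); 0.3 to 0.65 kg; slides with 1 to 5 N of friction. Origin under its centre, on the bay's floor; x points away from the stop, within 0.1 rad of the bay's. Behind its near (-x) wall 46 mm are empty, full width, for the prong. It starts under the shelf.
- basket_rim (a point): Middle of the top edge of the basket's near (-x) wall: 58 mm towards -x from the basket's centre, 60 mm above its underside. Axes as the basket.
- amber_a: Bystander: amber jar with black cap, diameter 52 mm, 100 mm high; origin under its centre.
- amber_b: Bystander: amber jar with white cap, diameter 52 mm, 100 mm high; origin under its centre.
- beaker: Bystander: glass beaker, diameter 70 mm, 90 mm high; origin under its centre.
- white_bottle: Bystander: white bottle with blue cap, diameter 60 mm, 110 mm high; origin under its centre.
- dish: Bystander: white dish, diameter 80 mm, 30 mm high; origin under its centre.
- spatula: Bystander: spatula with a blue handle, lying on the bench; origin on its underside.
Mind the look-alikes: they are no part of the job. Of the things that look like the rest, take the one that is farthest to the robot's right at the start.

How it is judged:
On the way, in this order (a step that is already met when the one before it is completed fails the run):
1. the hook's prong is inside the basket, behind its near rim (x of hook_tip in the frame of basket between -0.06 and 0 m and y of hook_tip in the frame of basket between -0.05 and 0.05 m and z of hook_tip in the frame of basket below 0.055 m), for 0.1 s.
2. the hook pulls the basket against the sprung bar, with at least 4 N between basket and bar, for 0.3 s (contact force between basket and stop above 4 N and contact force between hook and basket above 1 N), for 0.3 s.
At the end, for the whole second after the job is handed in: The basket stands flat on the bay's floor, at rest, square to the bay within 0.1 rad and still touching the sprung bar (at least 0.15 N); the hook lies at rest in both notches of its rest, prong down, within 20 mm along and 12 mm across of where it lay, level within 0.12 rad (contact force between basket and stop above 0.15 N and angle between the x axis of basket and the x axis of bay, either way round below 0.1 rad and angle between basket's own z axis and vertical below 0.06 rad and z of basket in the frame of stop below 0.006 m and x of hook in the frame of rest between -0.02 and 0.02 m and y of hook in the frame of rest between -0.012 and 0.012 m and height (world z) of hook between 0.042 and 0.054 m and angle between hook's own z axis and vertical below 0.12 rad and x of hook_tip in the frame of rest above 0.15 m and linear speed of each of basket, hook below 0.01 m/s).
It fails at once if the hook loads the basket with more than 16 N (contact force between hook and basket above 16 N).
It fails at once if the arm or gripper touches the basket (contact force between the arm and basket above 0.5 N).
It fails at once if the fingers touch the basket (contact force between the fingers and basket above 0.5 N).
It fails at once if a bystander is moved by more than 15 mm (distance of any of amber_a, amber_b, beaker, white_bottle, dish, spatula from where it was at the start of the episode above 0.015 m).
It also fails if it takes over 64 s, if anything falls off the work surface, if the arm or the gripper's body presses on something with over 40 N, if the wrist force passes 120 N, or if a joint passes its speed limit or range.

## Working session

There is one attempt and no reset: what is moved stays moved. The work goes in short steps, Python scripts to look and compute and a tool call to move; the robot and the scene stay as the last step left them, time stands still between calls to the robot, and variables do not carry over. Pictures are saved under pics/ and viewed, at most 10 in all, crops included, and the job is handed in when it is done.

Besides the shell and the picture viewer there is one more tool, called after "Emit:" as a command line: name --argument value ..., lists and objects as JSON in quotes. play_rows: Moves the arm, as the interface text tells. Its arguments: {"type":"object","properties":{"series":{"type":"array"}},"required":["series"]}

```bash
mkdir -p pics; ls; cat > h.py <<'E'
import numpy as np, cv2, pickle
from plant import manip
def grab(n,save=None):
    f=manip.grab_frame(n)
    for k in("mtx","R","t"): f[k]=np.array(f[k],float)
    f["t"]=f["t"].ravel()
    if save: cv2.imwrite("pics/"+save,f["frame"]); pickle.dump(f,open("pics/"+save+".pkl","wb"))
    return f
def load(s): return pickle.load(open("pics/"+s+".pkl","rb"))
def ray(f,u,v):
    K=f["mtx"]; d=np.array([(u-K[0,2])/K[0,0],(v-K[1,2])/K[1,1]]); s=d.copy()
    for _ in range(30): s=d/(1+f["k1"]*(s@s))
    R=f["R"]; return -R.T@f["t"], R.T@np.array([s[0],s[1],1])
def onz(f,u,v,z):
    c,d=ray(f,u,v); return c+d*(z-c[2])/d[2]
def proj(f,X):
    x=f["R"]@np.array(X)+f["t"]; s=x[:2]/x[2]; s=s*(1+f["k1"]*(s@s)); return s*np.diag(f["mtx"])[:2]+f["mtx"][:2,2]
E
python3 - <<'E'
from h import *
for n in("scene","top"):
    f=grab(n,n+"0.png"); print(n,f["frame"].shape,-f["R"].T@f["t"])
s=manip.state(); print(s)
E
```

```text
pics
scene (400, 640, 3) [ 1.24102429 -0.26150509  1.0748637 ]
top (400, 640, 3) [ 0.45802024 -0.04796615  0.95160838]
{'time': 0.1, 'joint_pos': array([-1.39699925e+00,  5.33139463e-02,  1.61414203e+00,  8.36883063e-06,
        1.47601888e+00, -1.18981161e-01]), 'joint_vel': array([ 4.54710946e-04, -8.40006003e-04, -1.29113910e-03,  5.89884675e-05,
        5.18043913e-04,  3.59364750e-04]), 'joint_efforts': array([ 7.42798591e-06, -3.94905174e+01, -3.71365392e+01, -9.14140537e-05,
        3.93137496e-03,  1.30318540e-05]), 'tool_pos': array([ 0.18029934, -0.59784168,  0.2301804 ]), 'tool_rot': array([-9.40861607e-04,  9.89303854e-01,  1.45866372e-01, -2.16267287e-05]), 'contact_force': array([-0.79818582,  0.13946885, -1.1970282 ]), 'ft_torque': array([-0.04481996,  0.02410976,  0.03594143]), 'grasp_force': 0.0, 'gripper_width': 1.0003992448736623}
```

View pics/scene0.png

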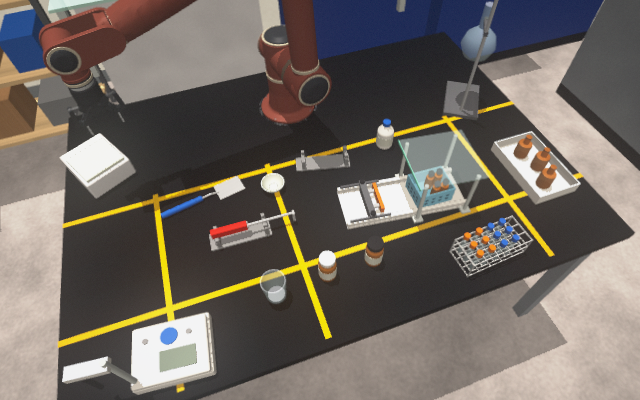

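View pics/top0.png

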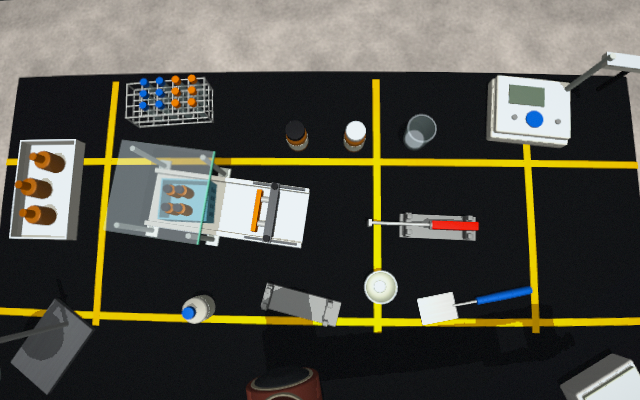

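The scene view shows the hook on its rest at (240,230) and the bay at (410,195). The top view shows the handle at (455,226), the prong at (370,222), the bay at (150–310, 165–245), the basket at (187,200) and the bar at (257,210).

```bash
python3 - <<'E'
from h import *
f=load("top0.png"); im=f["frame"]
c=np.hstack([im]) 
a=cv2.resize(im[130:260,100:320],None,fx=3.6,fy=3.6,interpolation=cv2.INTER_CUBIC); cv2.imwrite("pics/bay.png",a)
hsv=cv2.cvtColor(im,cv2.COLOR_BGR2HSV)
def big(m):
    n,l,s,ce=cv2.connectedComponentsWithStats(m.astype(np.uint8)); i=1+np.argmax(s[1:,4]); return l==i
H,S,V=cv2.split(hsv)
m=big(((H<6)|(H>174))&(S>150)&(V>120)); 
m[:200]=0; m[260:]=0
p=np.argwhere(m)[:,::-1].astype(np.float32); r=cv2.minAreaRect(p); b=cv2.boxPoints(r)
print("red",r); print(np.array([onz(f,*q,.061)for q in b]).round(4)); print("ctr",onz(f,*r[0],.061))
# orange bar
m=((H>6)&(H<20)&(S>170)&(V>150)); m[:,:230]=0;m[:,290:]=0;m[:180]=0;m[250:]=0
p=np.argwhere(m)[:,::-1].astype(np.float32); r=cv2.minAreaRect(p); b=cv2.boxPoints(r)
print("bar",r); print(np.array([onz(f,*q,.047)for q in b]).round(4))
# white bay
m=big((S<40)&(V>170)&(np.arange(640)[None]>140)&(np.arange(640)[None]<320)&(np.arange(400)[:,None]>150)&(np.arange(400)[:,None]<260))
p=np.argwhere(m)[:,::-1].astype(np.float32); r=cv2.minAreaRect(p); b=cv2.boxPoints(r)
print("bay",r); print(np.array([onz(f,*q,.006)for q in b]).round(4))
E
```

```text
red ((454.9983825683594, 225.03993225097656), (46.28299331665039, 8.473224639892578), 2.2906100749969482)
[[ 0.5233 -0.2809  0.061 ]
 [ 0.5432 -0.2821  0.061 ]
 [ 0.5397 -0.3914  0.061 ]
 [ 0.5197 -0.3898  0.061 ]]
ctr [ 0.53148524 -0.33591687  0.061     ]
bar ((255.71621704101562, 210.20269775390625), (4.438772678375244, 41.59294128417969), 9.462322235107422)
[[0.5157 0.1493 0.047 ]
 [0.6157 0.136  0.047 ]
 [0.6139 0.1252 0.047 ]
 [0.514  0.1387 0.047 ]]
bay ((235.99998474121094, 209.5), (60.66322708129883, 77.59632110595703), 9.462322235107422)
[[0.4855 0.2856 0.006 ]
 [0.6826 0.2623 0.006 ]
 [0.6569 0.1061 0.006 ]
 [0.4627 0.1327 0.006 ]]
```

View pics/bay.png

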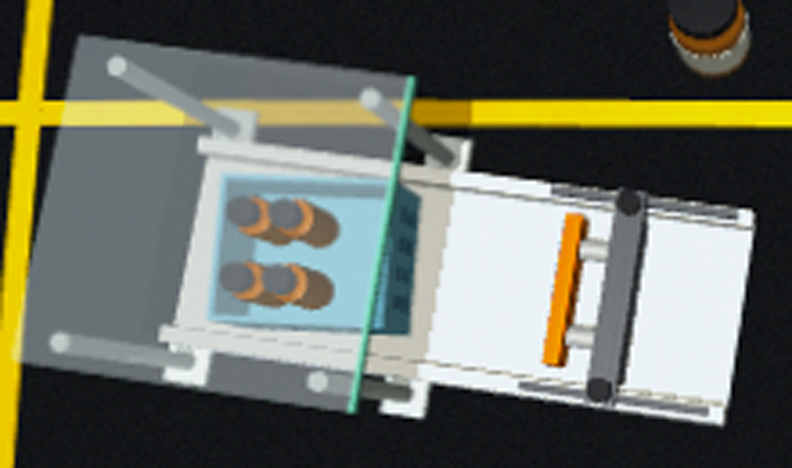

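```bash
python3 - <<'E'
from h import *
f=load("top0.png"); g=lambda u,v,z: onz(f,100+(u+.5)/3.6-.5,130+(v+.5)/3.6-.5,z)
o1,o2,i1,i2=g(754,209,.026),g(722,424,.026),g(201,138,.026),g(161,327,.026)
print("bay corners",o1,o2,i1,i2, "lens",np.linalg.norm(o1-i1),np.linalg.norm(o2-i2),np.linalg.norm(o1-o2))
O=(o1+o2)/2; d=(i1-o1)+(i2-o2); d/=np.linalg.norm(d); C=O+.2*d; n=np.array([-d[1],d[0],0])
print("dir",d,np.degrees(np.arctan2(d[1],d[0])),"C",C)
loc=lambda P:(round((P-C)@d,4),round((P-C)@n,4))
for nm,u,v,z in(("glass1",413,77,.17),("glass2",352,411,.17),("rimN1",390,183,.066),("rimN2",372,333,.066),("rimF1",221,172,.066),("rimF2",208,318,.066),("botN1",421,200,.012),("botN2",408,334,.012),("bar1",566,213,.047),("bar2",543,363,.047)):
    P=g(u,v,z); print(nm,P.round(4),loc(P))
print("prong top",onz(f,370,222.5,.052), "rod mid",onz(f,400,223.5,.052))
T=manip.state()["tool_pos"]; print("to handle",np.array([.5315,-.336,.029])-T)
E
```

```text
bay corners [0.62418236 0.01038888 0.026     ] [0.4767411  0.02977984 0.026     ] [0.67332242 0.40397151 0.026     ] [0.53868985 0.42356319 0.026     ] lens 0.3966384096271009 0.3986263516527875 0.14871090067730233
dir [0.13970552 0.9901931  0.        ] 81.9691938112156 C [0.57840283 0.21812298 0.026     ]
glass1 [0.6771 0.2061 0.17  ] (np.float64(0.0019), np.float64(-0.0994))
glass2 [0.4786 0.2325 0.17  ] (np.float64(0.0003), np.float64(0.1009))
rimN1 [0.6333 0.2518 0.066 ] (np.float64(0.0411), np.float64(-0.0497))
rimN2 [0.5327 0.2589 0.066 ] (np.float64(0.034), np.float64(0.0509))
rimF1 [0.6406 0.3688 0.066 ] (np.float64(0.1578), np.float64(-0.0405))
rimF2 [0.5416 0.3711 0.066 ] (np.float64(0.1463), np.float64(0.0579))
botN1 [0.6319 0.2472 0.012 ] (np.float64(0.0362), np.float64(-0.0489))
botN2 [0.5368 0.252  0.012 ] (np.float64(0.0277), np.float64(0.0459))
bar1 [0.6169 0.1363 0.047 ] (np.float64(-0.0757), np.float64(-0.0496))
bar2 [0.5154 0.1484 0.047 ] (np.float64(-0.0778), np.float64(0.0527))
prong top [ 0.53671821 -0.13718417  0.052     ] rod mid [ 0.53491162 -0.20823868  0.052     ]
to handle [ 0.35120066  0.26184168 -0.2011804 ]
```

Emit:
play_rows --series '[[[0.035,0.026,-0.008,0,0,7.95,1],[0.035,0.026,-0.008,0,0,7.95,1],[0.035,0.026,-0.008,0,0,7.95,1],[0.035,0.026,-0.008,0,0,7.95,1],[0.035,0.026,-0.008,0,0,7.95,1],[0.035,0.026,-0.008,0,0,7.95,1],[0.035,0.026,-0.008,0,0,7.95,1],[0.035,0.026,-0.008,0,0,7.95,1],[0.035,0.026,-0.008,0,0,8.0,1],[0.036,0.027,-0.008,0,0,0,1]]]'

```text
time: 1.1
tool_pos: [0.5323, -0.336, 0.1505]
tool_rot: [-0.0, 0.716, 0.698, -0.0]
contact_force: [-0.8, -1.4, 0.2]
gripper_width: 1.001
grasp_force: 0.0
```

Emit:
play_rows --series '[[[0,0,0,0,0,0,1],[0,0,0,0,0,0,1]]]'

```text
time: 1.3
tool_pos: [0.5316, -0.3363, 0.1503]
tool_rot: [-0.001, 0.716, 0.698, -0.0]
contact_force: [-0.2, 0.3, -0.2]
gripper_width: 0.997
grasp_force: 0.0
```

```bash
python3 - <<'E'
from h import *
s=manip.state(); print(s["time"],s["tool_pos"],s["tool_rot"],s["contact_force"],s["joint_pos"])
q=s["tool_rot"]; from scipy.spatial.transform import Rotation as R
Y=R.from_quat(q[[1,2,3,0]]).as_matrix(); print(Y)
f=grab("wrist","w1.png"); print(proj(f,[.5315,-.336,.061]))
im=f["frame"]; H,S,V=cv2.split(cv2.cvtColor(im,cv2.COLOR_BGR2HSV))
m=((H<6)|(H>174))&(S>150)&(V>90); n,l,st,ce=cv2.connectedComponentsWithStats(m.astype(np.uint8)); i=1+np.argmax(st[1:,4])
p=np.argwhere(l==i)[:,::-1].astype(np.float32); r=cv2.minAreaRect(p); print(r); print(np.array([onz(f,*q,.061)for q in cv2.boxPoints(r)])); print(onz(f,*r[0],.061))
E
```

```text
1.3 [ 0.53158695 -0.33629672  0.15026239] [-8.79189421e-04  7.16342442e-01  6.97748259e-01 -3.16150368e-04] [-0.16252242  0.32429142 -0.16047431] [-6.82110594e-01  1.24122149e-01  1.67516128e+00 -4.34866441e-04
  1.34412917e+00 -6.55715567e-01]
[[ 2.62945336e-02  9.99652828e-01 -1.67984963e-03]
 [ 9.99653939e-01 -2.62931875e-02  8.18414654e-04]
 [ 7.73961922e-04 -1.70078813e-03 -9.99998254e-01]]
[319.60763588 209.15985679]
((324.0234375, 206.50018310546875), (27.13198471069336, 141.18319702148438), 0.4476141631603241)
[[ 0.52233833 -0.39148219  0.061     ]
 [ 0.52688157 -0.28224691  0.061     ]
 [ 0.54597599 -0.28287982  0.061     ]
 [ 0.5437877  -0.39219208  0.061     ]]
[ 0.53484305 -0.33402644  0.061     ]
```

View pics/w1.png

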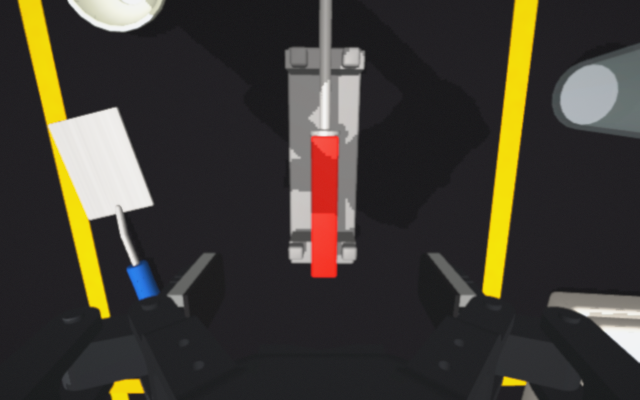

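Wrist view: the handle is centred at (324,206) and aligned with the tool. The x correction is about +2 mm.

Emit:
play_rows --series '[[[0.002,0,-0.03,0,0,0,1],[0,0,-0.03,0,0,0,1],[0,0,-0.03,0,0,0,1],[0,0,-0.02,0,0,0,1],[0,0,-0.011,0,0,0,1],[0,0,0,0,0,0,0.5],[0,0,0,0,0,0,0],[0,0,0,0,0,0,0],[0,0,0,0,0,0,0],[0,0,0,0,0,0,0]]]'

```text
time: 2.35
tool_pos: [0.5343, -0.3381, 0.032]
tool_rot: [0.001, 0.717, 0.697, 0.0]
contact_force: [0.5, -0.1, -0.9]
gripper_width: 0.223
grasp_force: 58.5
```

Emit:
play_rows --series '[[[0,0,0,0,0,0,0],[0,0,0,0,0,0,0],[0,0,0,0,0,0,0],[0,0,0,0,0,0,0]]]'

```text
time: 2.75
tool_pos: [0.5343, -0.3381, 0.0319]
tool_rot: [0.001, 0.717, 0.697, 0.0]
contact_force: [-0.4, 0.5, 5.3]
gripper_width: 0.223
grasp_force: 59.3
```

Emit:
play_rows --series '[[[0,0,0.012,0,0,0,0],[0,0,0.03,0,0,0,0],[0,0,0.03,0,0,0,0],[0.002,0.03,0,0,0,-0.8,0],[0.003,0.045,0,0,0,-0.8,0],[0.003,0.045,0,0,0,-0.8,0],[0.003,0.045,0,0,0,-1,0],[0.003,0.045,0,0,0,-1,0],[0.003,0.045,0,0,0,-1,0],[0.003,0.045,0,0,0,-1,0]]]'

```text
time: 3.75
tool_pos: [0.5526, -0.0354, 0.1022]
tool_rot: [-0.0, 0.755, 0.656, -0.0]
contact_force: [0.4, -0.7, -1.4]
gripper_width: 0.223
grasp_force: 58.8
```

Emit:
play_rows --series '[[[0,0,0,0,0,0,0],[0,0,0,0,0,0,0],[0,0,0,0,0,0,0]]]'

```text
time: 4.05
tool_pos: [0.5532, -0.0381, 0.1022]
tool_rot: [0.0, 0.755, 0.656, -0.0]
contact_force: [-0.3, -0.6, -1.6]
gripper_width: 0.228
grasp_force: 58.7
```

```bash
cat > st.py <<'E'
from h import *
from scipy.spatial.transform import Rotation as R
C=np.array([.5784,.2181,0]); d=np.array([.1397,.9902,0]); n=np.array([-.9902,.1397,0])
def st():
    s=manip.state(); q=s["tool_rot"]; M=R.from_quat(q[[1,2,3,0]]).as_matrix(); T=s["tool_pos"]
    h=M[:,0]; c=T-.016*M[:,2]+.002*h; tip=c+.2*h+.036*M[:,2]; L=lambda P:np.array([(P-C)@d,(P-C)@n,P[2]]).round(4)
    F=s["contact_force"]; print(s["time"],"hang",np.degrees(np.arctan2(h[1],h[0])).round(2),"pitch",h[2].round(4),"hook",L(c),"tip",L(tip),"F bay",(F@d).round(2),(F@n).round(2),F[2].round(2),"T",s["ft_torque"].round(2))
    return s
E
python3 - <<'E'
from st import *
st(); f=grab("wrist","w2.png"); f=grab("scene","s2.png"); a=f["frame"][100:240,220:500]; cv2.imwrite("pics/s2c.png",cv2.resize(a,None,fx=2.8,fy=2.8,interpolation=cv2.INTER_CUBIC))
E
```

```text
4.05 hang 81.95 pitch -0.0004 hook [-0.2552 -0.0108  0.1182] tip [-0.0552 -0.0109  0.0821] F bay -0.65 0.2 -1.61 T [-0.03  0.03 -0.07]
```

View pics/s2c.png

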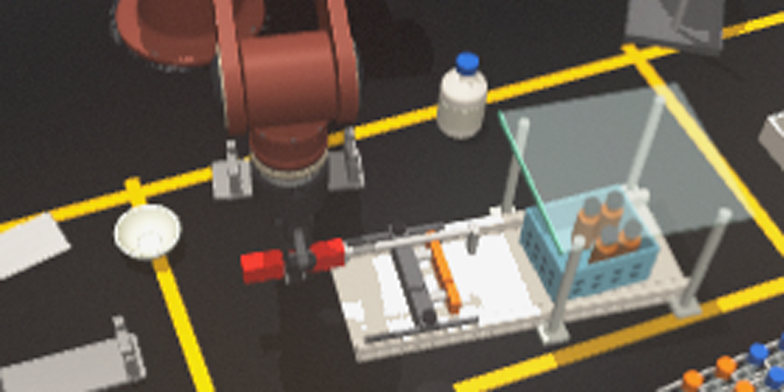

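View pics/w2.png

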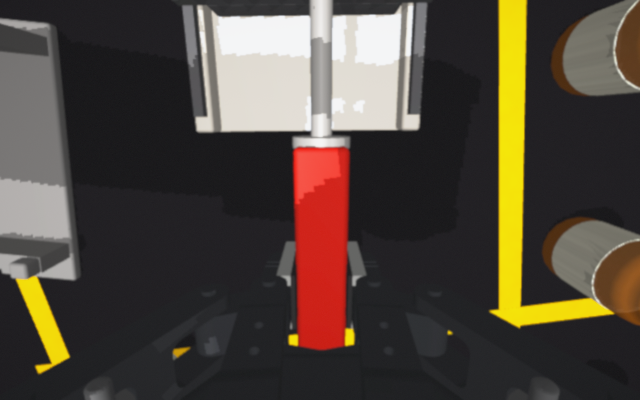

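Scene view: the rod is level, with the prong over the bay at (475,240). Wrist view: the rod is at column 321 and the bay centre at 308, so the hook is about 10 mm off, which I'll correct.

Emit:
play_rows --series '[[[-0.008,0.004,0,0,0,0,0],[-0.0015,0.012,0,0,0,0,0],[0.002,0.014,0,0,0,0,0],[0.002,0.014,0,0,0,0,0],[0.002,0.014,0,0,0,0,0],[0.002,0.014,0,0,0,0,0],[0.002,0.014,0,0,0,0,0],[0.002,0.014,0,0,0,0,0],[0.002,0.012,0,0,0,0,0],[0.001,0.0045,0,0,0,0,0]]]'

```text
time: 5.15
tool_pos: [0.5591, 0.0805, 0.1023]
tool_rot: [-0.0, 0.754, 0.656, 0.0]
contact_force: [-0.2, -0.0, -1.0]
gripper_width: 0.228
grasp_force: 58.8
```

Emit:
play_rows --series '[[[0,0,0,0,0,0,0],[0,0,0,0,0,0,0],[0,0,0,0,0,0,0]]]'

```text
time: 5.45
tool_pos: [0.5589, 0.0786, 0.1023]
tool_rot: [0.0, 0.755, 0.656, -0.0]
contact_force: [-0.3, -0.2, -1.6]
gripper_width: 0.224
grasp_force: 58.8
```

```bash
python3 - <<'E'
from st import *
st(); f=grab("top","t3.png"); cv2.imwrite("pics/t3c.png",cv2.resize(f["frame"][130:260,100:320],None,fx=3.6,fy=3.6,interpolation=cv2.INTER_CUBIC))
E
```

```text
5.45 hang 81.94 pitch -0.0002 hook [-1.388e-01 -1.000e-04  1.183e-01] tip [ 0.0612 -0.0002  0.0822] F bay -0.26 0.32 -1.64 T [-0.06  0.04  0.02]
```

View pics/t3c.png

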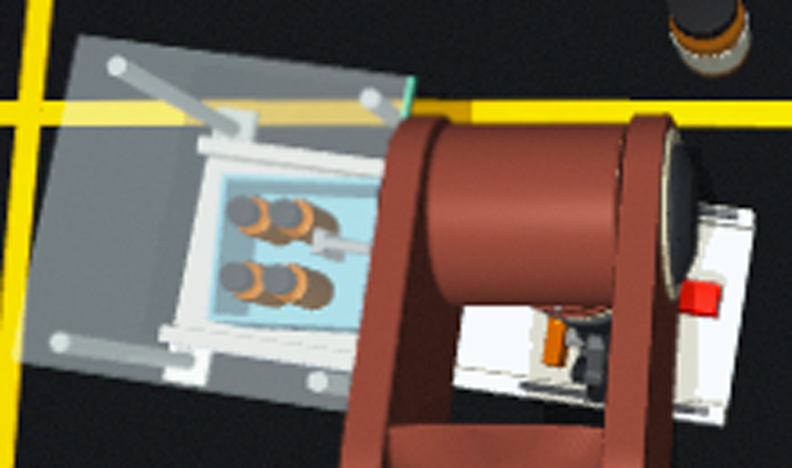

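Top view: the prong end is at crop (322,243), between the bottles and the near wall. I'll check its position numerically.

```bash
python3 - <<'E'
from st import *
f=load("t3.png"); g=lambda u,v,z: onz(f,100+(u+.5)/3.6-.5,130+(v+.5)/3.6-.5,z)
for u,v in((313,243),(322,231),(318,258)):
    P=g(u,v,.122); print(P,(P-C)@d,(P-C)@n)
E
```

```text
[0.58396339 0.28001025 0.122     ] 0.06208073394344001 0.0031399937589916284
[0.59158197 0.2746838  0.122     ] 0.05787080335660077 -0.005148032612512143
[0.57452471 0.27626949 0.122     ] 0.05705804676976384 0.01196358806905165
```

Emit:
play_rows --series '[[[0,0,-0.008,0,0,0,0],[0,0,-0.01,0,0,0,0],[0,0,-0.01,0,0,0,0],[0,0,-0.007,0,0,0,0],[0,0,-0.003,0,0,0,0],[0,0,0,0,0,0,0],[0,0,0,0,0,0,0],[0,0,0,0,0,0,0]]]'

```text
time: 6.3
tool_pos: [0.5594, 0.0791, 0.0649]
tool_rot: [0.0, 0.755, 0.656, 0.0]
contact_force: [0.3, 0.3, -1.6]
gripper_width: 0.225
grasp_force: 58.8
```

```bash
python3 -c "
from st import *
st()"
```

```text
6.3 hang 81.98 pitch 0.0002 hook [-0.1383 -0.0006  0.0809] tip [ 0.0618 -0.0006  0.0449] F bay 0.31 -0.27 -1.61 T [-0.09  0.01  0.03]
```

Emit:
play_rows --series '[[[-0.0002,-0.0015,0,0,0,0,0],[-0.0002,-0.0015,0,0,0,0,0],[-0.0002,-0.0015,0,0,0,0,0],[-0.0002,-0.0015,0,0,0,0,0],[-0.0002,-0.0015,0,0,0,0,0],[-0.0002,-0.0015,0,0,0,0,0],[-0.0002,-0.0015,0,0,0,0,0],[-0.0002,-0.0015,0,0,0,0,0],[-0.0002,-0.0015,0,0,0,0,0],[-0.0002,-0.0015,0,0,0,0,0]]]'

```text
time: 7.3
tool_pos: [0.5569, 0.064, 0.0643]
tool_rot: [-0.0, 0.755, 0.656, -0.0]
contact_force: [-0.6, 0.1, -1.6]
gripper_width: 0.224
grasp_force: 58.8
```

Emit:
play_rows --series '[[[-0.0002,-0.0015,0,0,0,0,0],[-0.0002,-0.0015,0,0,0,0,0],[-0.0002,-0.0015,0,0,0,0,0],[-0.0002,-0.0015,0,0,0,0,0],[-0.0002,-0.0015,0,0,0,0,0],[-0.0002,-0.0015,0,0,0,0,0],[-0.0002,-0.0015,0,0,0,0,0],[-0.0002,-0.0015,0,0,0,0,0],[-0.0002,-0.0015,0,0,0,0,0],[-0.0002,-0.0015,0,0,0,0,0]]]'

```text
time: 8.3
tool_pos: [0.5549, 0.049, 0.0643]
tool_rot: [-0.0, 0.755, 0.656, -0.0]
contact_force: [0.2, 2.0, -0.9]
gripper_width: 0.225
grasp_force: 58.8
```

```bash
python3 -c "
from st import *
st()"
```

```text
8.3 hang 81.98 pitch 0.0 hook [-0.1687 -0.0003  0.0803] tip [ 0.0313 -0.0003  0.0443] F bay 2.05 0.07 -0.86 T [ 0.19 -0.    0.1 ]
```

Emit:
play_rows --series '[[[-0.0003,-0.0022,0,0,0,0,0],[-0.0003,-0.0022,0,0,0,0,0],[-0.0003,-0.0022,0,0,0,0,0],[-0.0003,-0.0022,0,0,0,0,0],[-0.0003,-0.0022,0,0,0,0,0],[-0.0003,-0.0022,0,0,0,0,0],[-0.0003,-0.0022,0,0,0,0,0],[-0.0003,-0.0022,0,0,0,0,0],[-0.0003,-0.0022,0,0,0,0,0],[-0.0003,-0.0022,0,0,0,0,0]]]'

```text
time: 9.3
tool_pos: [0.5519, 0.0269, 0.0643]
tool_rot: [0.0, 0.755, 0.656, 0.0]
contact_force: [1.1, 1.5, -2.3]
gripper_width: 0.224
grasp_force: 58.8
```

Emit:
play_rows --series '[[[-0.0003,-0.0022,0,0,0,0,0],[-0.0003,-0.0022,0,0,0,0,0],[-0.0003,-0.0022,0,0,0,0,0],[-0.0003,-0.0022,0,0,0,0,0],[-0.0003,-0.0022,0,0,0,0,0],[-0.0003,-0.0022,0,0,0,0,0],[-0.0003,-0.0022,0,0,0,0,0],[-0.0003,-0.0022,0,0,0,0,0],[-0.0003,-0.0022,0,0,0,0,0],[-0.0003,-0.0022,0,0,0,0,0]]]'

```text
time: 10.3
tool_pos: [0.5488, 0.0049, 0.0643]
tool_rot: [-0.0, 0.755, 0.656, -0.0]
contact_force: [-0.2, 2.2, -2.4]
gripper_width: 0.22
grasp_force: 58.8
```

Emit:
play_rows --series '[[[-0.0003,-0.0022,0,0,0,0,0],[-0.0003,-0.0022,0,0,0,0,0],[-0.0003,-0.0022,0,0,0,0,0],[-0.0003,-0.0022,0,0,0,0,0],[-0.0003,-0.0022,0,0,0,0,0],[-0.0003,-0.0022,0,0,0,0,0],[-0.0003,-0.0022,0,0,0,0,0],[-0.0003,-0.0022,0,0,0,0,0],[-0.0003,-0.0022,0,0,0,0,0],[-0.0003,-0.0022,0,0,0,0,0]]]'

```text
time: 11.3
tool_pos: [0.5459, -0.0171, 0.0643]
tool_rot: [-0.0, 0.755, 0.656, -0.0]
contact_force: [1.0, 0.6, -1.9]
gripper_width: 0.218
grasp_force: 58.8
```

```bash
python3 - <<'E'
from st import *
st(); f=grab("scene","s4.png"); a=f["frame"][100:240,220:500]; cv2.imwrite("pics/s4c.png",cv2.resize(a,None,fx=2.8,fy=2.8,interpolation=cv2.INTER_CUBIC))
E
```

```text
11.3 hang 81.98 pitch 0.0 hook [-0.2354 -0.0006  0.0803] tip [-0.0354 -0.0006  0.0443] F bay 0.74 -0.9 -1.91 T [ 0.2  -0.04  0.  ]
```

View pics/s4c.png

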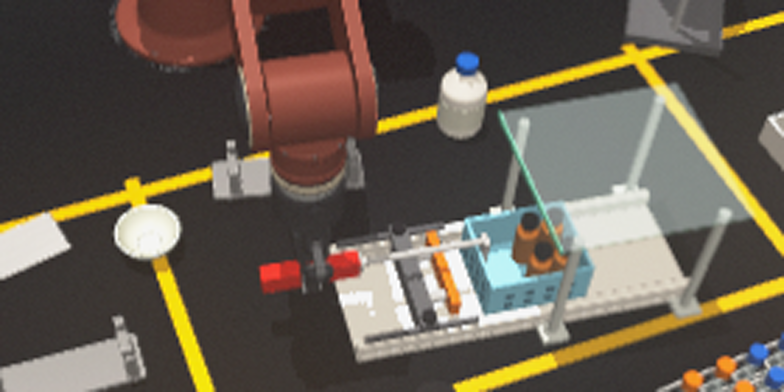

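The basket follows the hook. Its near wall at (470,260) is still about 30 mm from the bar at (445,270).

Emit:
play_rows --series '[[[-0.0003,-0.0022,0,0,0,0,0],[-0.0003,-0.0022,0,0,0,0,0],[-0.0003,-0.0022,0,0,0,0,0],[-0.0003,-0.0022,0,0,0,0,0],[-0.0003,-0.0022,0,0,0,0,0],[-0.0003,-0.0022,0,0,0,0,0],[-0.0003,-0.0022,0,0,0,0,0],[-0.0003,-0.0022,0,0,0,0,0],[-0.0003,-0.0022,0,0,0,0,0],[-0.0003,-0.0022,0,0,0,0,0]]]'

```text
time: 12.35
tool_pos: [0.5429, -0.0391, 0.0643]
tool_rot: [-0.0, 0.755, 0.656, -0.0]
contact_force: [0.5, 1.6, -2.0]
gripper_width: 0.224
grasp_force: 58.8
```

Emit:
play_rows --series '[[[-0.0001,-0.001,0,0,0,0,0],[-0.0001,-0.001,0,0,0,0,0],[-0.0002,-0.001,0,0,0,0,0],[-0.0001,-0.001,0,0,0,0,0]]]'

```text
time: 12.75
tool_pos: [0.5424, -0.0429, 0.0643]
tool_rot: [0.0, 0.755, 0.656, -0.0]
contact_force: [-0.2, 1.9, -1.2]
gripper_width: 0.225
grasp_force: 58.8
```

```bash
python3 -c "
from st import *
st()"
```

```text
12.75 hang 81.98 pitch -0.0 hook [-0.2615 -0.0008  0.0803] tip [-0.0615 -0.0008  0.0443] F bay 1.86 0.46 -1.16 T [ 0.18 -0.03 -0.01]
```

Now feeling for the bar in 0.5 mm steps.

Emit:
play_rows --series '[[[-0.0001,-0.0005,0,0,0,0,0],[-0.0001,-0.0005,0,0,0,0,0],[-0.0001,-0.0005,0,0,0,0,0],[0,-0.0005,0,0,0,0,0],[-0.0001,-0.0005,0,0,0,0,0],[-0.0001,-0.0005,0,0,0,0,0]]]'

```text
time: 13.35
tool_pos: [0.5419, -0.0459, 0.0643]
tool_rot: [-0.0, 0.755, 0.656, -0.0]
contact_force: [0.2, 2.3, -2.6]
gripper_width: 0.222
grasp_force: 58.8
```

```bash
python3 -c "
from st import *
st()"
```

```text
13.35 hang 81.98 pitch 0.0 hook [-0.2645 -0.0007  0.0803] tip [-0.0645 -0.0007  0.0443] F bay 2.28 0.14 -2.56 T [ 0.24 -0.06 -0.01]
```

Emit:
play_rows --series '[[[-0.0001,-0.0005,0,0,0,0,0],[-0.0001,-0.0005,0,0,0,0,0],[0,-0.0005,0,0,0,0,0],[-0.0001,-0.0005,0,0,0,0,0]]]'

```text
time: 13.75
tool_pos: [0.5416, -0.0477, 0.0643]
tool_rot: [-0.0, 0.755, 0.656, 0.0]
contact_force: [-0.0, 2.7, -1.3]
gripper_width: 0.222
grasp_force: 58.8
```

```bash
python3 -c "
from st import *
st()"
```

```text
13.75 hang 81.97 pitch 0.0005 hook [-0.2664 -0.0007  0.0803] tip [-0.0664 -0.0007  0.0444] F bay 2.72 0.38 -1.34 T [ 0.44 -0.09  0.03]
```

Emit:
play_rows --series '[[[-0.0001,-0.0005,0,0,0,0,0],[-0.0001,-0.0005,0,0,0,0,0],[0,0,0,0,0,0,0]]]'

```text
time: 14.05
tool_pos: [0.5414, -0.0485, 0.0642]
tool_rot: [-0.0, 0.755, 0.656, 0.0]
contact_force: [1.0, 5.1, -2.0]
gripper_width: 0.223
grasp_force: 58.7
```

```bash
python3 -c "
from st import *
st()"
```

```text
14.05 hang 81.97 pitch 0.0008 hook [-0.2672 -0.0006  0.0802] tip [-0.0672 -0.0006  0.0444] F bay 5.19 -0.23 -2.04 T [ 0.63 -0.15  0.01]
```

Emit:
play_rows --series '[[[-0.0001,-0.0005,0,0,0,0,0],[-0.0001,-0.0005,0,0,0,0,0],[0,0,0,0,0,0,0]]]'

```text
time: 14.35
tool_pos: [0.5412, -0.0492, 0.0642]
tool_rot: [-0.0, 0.755, 0.656, 0.001]
contact_force: [1.2, 6.3, -3.1]
gripper_width: 0.218
grasp_force: 58.7
```

```bash
python3 -c "
from st import *
st()"
```

```text
14.35 hang 81.96 pitch 0.0014 hook [-0.2679 -0.0005  0.0802] tip [-0.0679 -0.0005  0.0445] F bay 6.43 -0.34 -3.07 T [ 0.81 -0.22 -0.06]
```

Emit:
play_rows --series '[[[-0.0001,-0.0005,0,0,0,0,0],[-0.0001,-0.0005,0,0,0,0,0],[0,0,0,0,0,0,0]]]'

```text
time: 14.65
tool_pos: [0.541, -0.0498, 0.064]
tool_rot: [-0.001, 0.755, 0.656, 0.001]
contact_force: [2.3, 6.7, -3.5]
gripper_width: 0.225
grasp_force: 58.6
```

```bash
python3 -c "
from st import *
st()"
```

```text
14.65 hang 81.96 pitch 0.0023 hook [-0.2685 -0.0004  0.08  ] tip [-0.0685 -0.0004  0.0445] F bay 6.93 -1.35 -3.53 T [ 1.01 -0.28 -0.06]
```

Emit:
play_rows --series '[[[-0.0001,-0.0006,0,0,0,0,0],[0,0,0,0,0,0,0],[0,0,0,0,0,0,0],[0,0,0,0,0,0,0],[0,0,0,0,0,0,0]]]'

```text
time: 15.15
tool_pos: [0.5409, -0.0502, 0.064]
tool_rot: [-0.001, 0.755, 0.656, 0.001]
contact_force: [2.5, 8.8, -3.3]
gripper_width: 0.224
grasp_force: 58.6
```

```bash
python3 -c "
from st import *
st()"
```

```text
15.15 hang 81.96 pitch 0.0027 hook [-0.2689 -0.0004  0.08  ] tip [-0.0688 -0.0004  0.0446] F bay 9.1 -1.2 -3.26 T [ 1.11 -0.29 -0.11]
```

Emit:
play_rows --series '[[[0,0,0,0,0,0,0],[0,0,0,0,0,0,0],[0,0,0,0,0,0,0],[0,0,0,0,0,0,0],[0,0,0,0,0,0,0]]]'

```text
time: 15.65
tool_pos: [0.541, -0.0502, 0.0641]
tool_rot: [-0.001, 0.755, 0.656, 0.001]
contact_force: [2.1, 8.1, -3.7]
gripper_width: 0.225
grasp_force: 58.6
```

```bash
python3 -c "
from st import *
st()"
```

```text
15.65 hang 81.96 pitch 0.0027 hook [-0.2689 -0.0004  0.0801] tip [-0.0688 -0.0004  0.0446] F bay 8.26 -0.92 -3.69 T [ 1.08 -0.25 -0.09]
```

Emit:
play_rows --series '[[[0.0001,0.0005,0,0,0,0,0],[0.0001,0.0005,0,0,0,0,0],[0,0.0005,0,0,0,0,0],[0.0001,0.0005,0,0,0,0,0],[0.0001,0.0005,0,0,0,0,0],[0.0001,0.0005,0,0,0,0,0],[0.0001,0.0005,0,0,0,0,0],[0,0.0005,0,0,0,0,0],[0.0001,0.0005,0,0,0,0,0],[0.0001,0.0005,0,0,0,0,0]]]'

```text
time: 16.65
tool_pos: [0.5417, -0.0468, 0.0644]
tool_rot: [0.0, 0.755, 0.656, -0.0]
contact_force: [-0.8, 1.0, -1.1]
gripper_width: 0.223
grasp_force: 58.8
```

Emit:
play_rows --series '[[[0.0001,0.0008,0,0,0,0,0],[0.0001,0.0008,0,0,0,0,0],[0.0002,0.0015,0,0,0,0,0],[0.0002,0.0015,0,0,0,0,0],[0.0002,0.0015,0,0,0,0,0],[0.0002,0.0015,0,0,0,0,0],[0.0002,0.0015,0,0,0,0,0],[0,0,0,0,0,0,0],[0,0,0,0,0,0,0]]]'

```text
time: 17.55
tool_pos: [0.5429, -0.0373, 0.0643]
tool_rot: [0.0, 0.755, 0.656, -0.0]
contact_force: [-0.8, -0.5, -1.9]
gripper_width: 0.226
grasp_force: 58.8
```

```bash
python3 - <<'E'
from st import *
st(); f=grab("scene","s5.png"); a=f["frame"][140:230,330:470]; cv2.imwrite("pics/s5c.png",cv2.resize(a,None,fx=5,fy=5,interpolation=cv2.INTER_CUBIC))
E
```

```text
17.55 hang 81.98 pitch -0.0 hook [-0.2559 -0.0005  0.0803] tip [-0.0559 -0.0005  0.0443] F bay -0.58 0.73 -1.9 T [-0.03  0.06  0.02]
```

View pics/s5c.png

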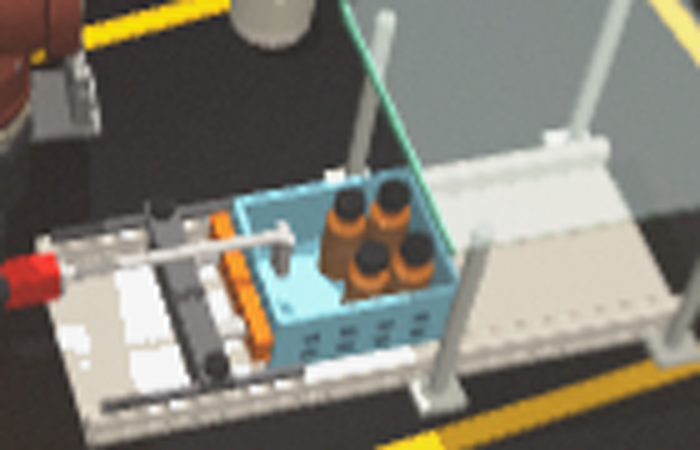

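The basket is flush and square against the bar, with the prong at (283,250) clear of the wall. Next: lift out and return the hook.

Emit:
play_rows --series '[[[0,0,0.008,0,0,0,0],[0,0,0.015,0,0,0,0],[0,0,0.02,0,0,0,0],[-0.0005,-0.025,0.002,0,0,0.8,0],[-0.0015,-0.045,0,0,0,0.95,0],[-0.0015,-0.045,0,0,0,0.95,0],[-0.0015,-0.045,0,0,0,0.95,0],[-0.0015,-0.045,0,0,0,0.95,0],[-0.001,-0.045,0,0,0,0.95,0],[-0.001,-0.045,0,0,0,0.95,0]]]'

```text
time: 18.6
tool_pos: [0.5347, -0.3347, 0.1113]
tool_rot: [0.001, 0.716, 0.698, 0.0]
contact_force: [1.0, 0.5, -2.0]
gripper_width: 0.225
grasp_force: 58.8
```

Emit:
play_rows --series '[[[0,-0.005,0,0,0,0,0],[0,0,0,0,0,0,0],[0,0,0,0,0,0,0],[0,0,0,0,0,0,0]]]'

```text
time: 19.0
tool_pos: [0.5346, -0.3359, 0.1095]
tool_rot: [-0.0, 0.716, 0.698, 0.0]
contact_force: [-0.3, 1.0, -2.3]
gripper_width: 0.226
grasp_force: 58.9
```

```bash
python3 -c "
from st import *
s=st(); print(s['tool_pos'],s['tool_rot'])"
```

```text
19.0 hang 88.56 pitch 0.0004 hook [-0.5527 -0.0338  0.1255] tip [-0.354  -0.0108  0.0896] F bay 0.93 0.43 -2.29 T [-0.05 -0.    0.  ]
[ 0.53461861 -0.33592642  0.10952945] [-1.39321989e-04  7.15916037e-01  6.98186360e-01  1.22069819e-04]
```

Emit:
play_rows --series '[[[0,-0.002,-0.02,0,0,-0.1,0],[0,0,-0.025,0,0,0,0],[0,0,-0.02,0,0,0,0],[0,0,-0.006,0,0,0,0],[0,0,-0.003,0,0,0,0],[0,0,-0.002,0,0,0,0],[0,0,0,0,0,0,0],[0,0,0,0,0,0,0]]]'

```text
time: 19.8
tool_pos: [0.5351, -0.3398, 0.0346]
tool_rot: [0.001, 0.717, 0.697, 0.0]
contact_force: [-0.1, -1.1, -1.1]
gripper_width: 0.231
grasp_force: 58.9
```

```bash
python3 -c "
from st import *
s=st(); print(s['tool_pos'],s['tool_rot'])"
```

```text
19.8 hang 88.38 pitch -0.0012 hook [-0.5565 -0.0348  0.0506] tip [-0.3578 -0.0125  0.0143] F bay -1.16 -0.02 -1.05 T [-0.03 -0.03  0.05]
[ 0.53508511 -0.33984147  0.03456742] [9.88697302e-04 7.17024376e-01 6.97047381e-01 1.26678931e-04]
```

Emit:
play_rows --series '[[[-0.0005,0.001,-0.001,0,0,0,0],[0,0,-0.001,0,0,0,0],[0,0,-0.0005,0,0,0,0],[0,0,0,0,0,0,0],[0,0,0,0,0,0,0.3],[0,0,0,0,0,0,0.5],[0,0,0,0,0,0,0.8],[0,0,0,0,0,0,1],[0,0,0,0,0,0,1],[0,0,0,0,0,0,1]]]'

```text
time: 20.8
tool_pos: [0.5339, -0.3384, 0.0307]
tool_rot: [-0.0, 0.717, 0.697, 0.0]
contact_force: [0.6, -0.2, -1.2]
gripper_width: 0.998
grasp_force: 0.0
```

Emit:
play_rows --series '[[[0,0,0,0,0,0,1],[0,0,0,0,0,0,1],[0,0,0.01,0,0,0,1],[0,0,0.02,0,0,0,1],[0,0,0.03,0,0,0,1],[0,0,0.04,0,0,0,1],[0,-0.03,0.03,0,0,0,1],[0,-0.03,0.02,0,0,0,1],[0,0,0,0,0,0,1],[0,0,0,0,0,0,1]]]'

```text
time: 21.8
tool_pos: [0.534, -0.3988, 0.1818]
tool_rot: [0.001, 0.717, 0.697, 0.0]
contact_force: [-1.0, 0.5, -0.6]
gripper_width: 1.001
grasp_force: 0.0
```

```bash
python3 - <<'E'
from st import *
st(); f=grab("scene","s6.png"); a=f["frame"][130:280,190:470]; cv2.imwrite("pics/s6c.png",cv2.resize(a,None,fx=2.8,fy=2.8,interpolation=cv2.INTER_CUBIC))
f=grab("wrist"); im=f["frame"]; H,S,V=cv2.split(cv2.cvtColor(im,cv2.COLOR_BGR2HSV))
m=((H<6)|(H>174))&(S>150)&(V>90); n,l,st_,ce=cv2.connectedComponentsWithStats(m.astype(np.uint8)); i=1+np.argmax(st_[1:,4])
p=np.argwhere(l==i)[:,::-1].astype(np.float32); r=cv2.minAreaRect(p); print(r,onz(f,*r[0],.061))
E
```

```text
21.8 hang 88.32 pitch -0.0005 hook [-0.6151 -0.042   0.1978] tip [-0.4164 -0.0199  0.1617] F bay 0.32 1.09 -0.57 T [-0.03  0.09 -0.05]
((319.4999694824219, 122.99998474121094), (141.99996948242188, 24.999996185302734), 90.0) [ 0.53508824 -0.33536807  0.061     ]
```

View pics/s6c.png

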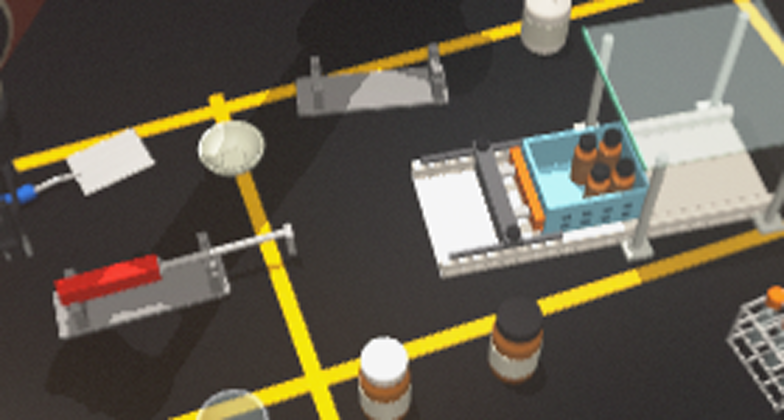

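The hook lies in both notches, with the handle at (108,280) and the prong at (290,240). It measures within about 1 mm of where it lay. The basket is square against the bar at (530,185).

```bash
python3 -c "
from plant import manip
print(manip.job_done())"
```

```text
the job is handed in; nothing more can be done
None
```

The job is handed in at about 22 s: the basket was pressed on the bar with about 7 N and looks square and touching it, nothing else appears moved, and the hook is back on its rest; the hand-in returned no verdict.

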